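# Flag the softest shock mount

### The arm

A 6-joint arm with a two-finger parallel gripper is mounted at the origin on the work surface. World frame = base frame: x ahead of the robot, y to its left, z up, the work surface at z = 0. Lengths are in m, angles in degrees, forces in N, time in s.
With the tool pointing down it reaches from about 0.3 to 0.75 m from the base axis. Payload 8.5 kg.
Tool frame: the origin (TCP) lies at the very end of the fingers, on their centre line; the grasp point (between the pads) lies 19 mm behind it; z points along the fingers, y is the line along which they close (so a half turn about z gives the same grasp; the last joint's range is limited). The gripper opens to 85 mm and grips with 20 to 120 N. Pads are 22 mm wide; open, the fingers measure 114 mm over their backs; the gripper's body (76 mm by 85 mm) begins 54 mm behind the grasp point. The pads swing forward as they close: fully open they stand 13 mm farther back than shut.
Start: joints at [54.242, 21.807, 74.336, -0, 83.858, -12.336], TCP at [0.219, 0.505, 0.231] pointing down, gripper open.
Joint ranges: [-178.18, 178.18], [-50.72, 133.34], [12.68, 142.11], [-81.47, 261.47], [9.98, 163.14], [-165.26, 165.26]. Speed limits (degrees/s): [136.94, 136.94, 180, 180, 180, 180].

### API

Orientations are given as a 3x3 rotation matrix whose columns are the frame's x, y, z axes.
In Python, from rig import env, optics, spotter gives the robot as it stands.
- The arm moves only by the shell command python3 -m crank 'ROWS' [FORCE]. ROWS is JSON, one flat list of numbers, 5 for each row, row after row: the finger opening in cm, from 0 to 8.54, then the shift along the tool's x, y, z in cm, then the turn about the tool's z in rad. A call has exactly 8 rows; each row shifts and turns the commanded pose from where the row before left it, along the tool's axes as they then stand; what a row does not reach is not made up. A row lasts 1/12 s, in which the tool goes at most 41.7 mm and 7.16 degrees, less where a joint would pass 70% of its speed; a pose out of reach is approached as far as the arm can. A call is refused whole if a number of a shift passes 4.17 or a number of a turn 0.125, either way. A call with a gripper value outside its range is refused whole. The fingers move at their own pace and stop on an object; FORCE is the grip in N (left out, the last holds). Time passes only in rows, so rows that do not move let the fingers close, or fill a call up. It gives the time, the measured TCP pose, the force, the opening and the grip force at its end, in the units of the state.
- env.observe(): the state, without advancing time (a new reading comes with each control period).
- optics.get_image(name): name is "side" or "top" or "wrist"; returns a dict with "color" (400x640x3 uint8, red, green, blue), "intrinsics" (3x3 intrinsics, pixels), "distortion" ([k1, k2, p1, p2, k3] as OpenCV has them; the pictures are not rectified), "pose" (4x4, takes a point from camera to world coordinates). Camera axes: x right, y up, looking along -z (the intrinsics and any distortion apply to the point x, -y, -z); pixel columns grow to the right and rows downward; lengths in m; the calibration is good to about 2 mm. A picture is of the moment at which its call begins. There is no depth.
- env.close_job(): hands the job in; it is judged then, once.
Trained networks look in a picture, given as the dict that the camera call returned (one of the last four; its "shot" number tells which), for a name from the list of things; names that differ only in an ending like _2 or _b are one class to them, and where a whole thing is asked for, a point or a joint stands for the part that bears it (a point fixed in the world has none). Each returns a list of dicts, best first, with "score" (0 to 1); they miss things now and then, are a little off and sometimes report something else, mostly with a low value. They report only what shows in the picture. A call takes as long as a camera call.
- spotter.look_for(picture, query): "at" ([column, row] as shares, 0 to 1, of the picture: columns of its width, rows of its height, amid what is visible of it).
The state is a dict: "time_s": time; "q": joint angles; "qvel": joint speeds; "joint_efforts": joint torques, N m; "position": TCP position; "tool_rot": TCP orientation; "ft_force": force on the tool from outside, world axes, zero at the start; "wrist_torque": the same for the moment, N m; "grip_width": finger opening in m; "gripper_force": force on a finger pad.
Only numpy, scipy, OpenCV 4.12 (cv2) and the standard library are available. Lean on these libraries where they do the work, as an engineer would, in place of code of your own. Each camera call takes 0.05 s, during which the arm holds its last target. There are 200 camera calls.

### The job

Three instrument shock mounts sit in test stands on the bench: with a fingertip, gently press the round steel cap of each one in turn, from left to right as the robot sees them, to feel which spring is the softest. Then push the T-shaped tag on that softest mount's stand all the way down, leaving the other two tags up. Only press and push: do not pick up or shift anything lying about.

Things in the scene. Friction and masses are not known exactly. Their poses are not given: they have to be found in the camera images.
- mount_1: Test stand 1, the leftmost (largest y) of the row of three as the robot sees it: a grey block 136 x 64 x 40 mm, fixed to the bench. Origin at the centre of its underside; x along its length, from the round pad towards the tag; z up.
- pad_1: Round steel cap (diameter 48 mm) of the spring shock mount in stand 1. Origin at the centre of its top face, 30 mm from the stand's centre towards its -x, 62 mm above the bench at rest. It can be pressed straight down 14 mm and springs back. The three look alike; which stand holds which spring changes every time. Pressed with 5 N the softest sinks 12 to 14 mm, the other two 1 to 4 mm; pressed 14 mm down (the stop) the softest takes about 5 N, the others 13 to 19 N.
- tag_1 (a joint): How far the tag of stand 1 is pushed down: 0 fully up, 0.015 m fully down (head resting 15 mm lower). It slides straight down against about 3 N of friction and stays where it is left; it starts 0 to 3 mm down.
- tag_1_top (a point): Centre of the top face of the tag of stand 1: an aluminium T-shaped tab with an oblong head 18 mm (along the stand) x 34 mm (across it), 8 mm thick, 42 mm from the stand's centre towards its +x (72 mm from the pad's centre). Its top is 63 mm above the bench when up, 48 mm when down.
- mount_2: Test stand 2, the middle of the row of three as the robot sees it: a grey block 136 x 64 x 40 mm, fixed to the bench. Origin at the centre of its underside; x along its length, from the round pad towards the tag; z up.
- pad_2: Round steel cap (diameter 48 mm) of the spring shock mount in stand 2. Origin at the centre of its top face, 30 mm from the stand's centre towards its -x, 62 mm above the bench at rest. It can be pressed straight down 14 mm and springs back. The three look alike; which stand holds which spring changes every time. Pressed with 5 N the softest sinks 12 to 14 mm, the other two 1 to 4 mm; pressed 14 mm down (the stop) the softest takes about 5 N, the others 13 to 19 N.
- tag_2 (a joint): How far the tag of stand 2 is pushed down: 0 fully up, 0.015 m fully down (head resting 15 mm lower). It slides straight down against about 3 N of friction and stays where it is left; it starts 0 to 3 mm down.
- tag_2_top (a point): Centre of the top face of the tag of stand 2: an aluminium T-shaped tab with an oblong head 18 mm (along the stand) x 34 mm (across it), 8 mm thick, 42 mm from the stand's centre towards its +x (72 mm from the pad's centre). Its top is 63 mm above the bench when up, 48 mm when down.
- mount_3: Test stand 3, the rightmost (smallest y) of the row of three as the robot sees it: a grey block 136 x 64 x 40 mm, fixed to the bench. Origin at the centre of its underside; x along its length, from the round pad towards the tag; z up.
- pad_3: Round steel cap (diameter 48 mm) of the spring shock mount in stand 3. Origin at the centre of its top face, 30 mm from the stand's centre towards its -x, 62 mm above the bench at rest. It can be pressed straight down 14 mm and springs back. The three look alike; which stand holds which spring changes every time. Pressed with 5 N the softest sinks 12 to 14 mm, the other two 1 to 4 mm; pressed 14 mm down (the stop) the softest takes about 5 N, the others 13 to 19 N.
- tag_3 (a joint): How far the tag of stand 3 is pushed down: 0 fully up, 0.015 m fully down (head resting 15 mm lower). It slides straight down against about 3 N of friction and stays where it is left; it starts 0 to 3 mm down.
- tag_3_top (a point): Centre of the top face of the tag of stand 3: an aluminium T-shaped tab with an oblong head 18 mm (along the stand) x 34 mm (across it), 8 mm thick, 42 mm from the stand's centre towards its +x (72 mm from the pad's centre). Its top is 63 mm above the bench when up, 48 mm when down.
- standoff: Brass stepped standoff, 22 mm across, 36 mm tall, standing loose beside stand 1. Origin at the centre of its underside. To be left alone.
- foot: Loose black rubber foot, 24 mm across, 20 mm tall, beside stand 2. Origin at the centre of its underside. To be left alone.
- dial: Loose black dial knob, 28 mm across, 18 mm tall, beside stand 3. Origin at the centre of its underside. To be left alone.
- driver: Loose screwdriver, 170 mm long, lying beyond the stands. To be left alone.
- meter: Loose blue hand-held multimeter, 150 x 75 x 34 mm, lying beyond the stands. Origin at the centre of its underside. To be left alone.
- jar: Loose closed jar, 52 mm across, 60 mm tall, beyond the stands. Origin at the centre of its underside. To be left alone.
- parts_tray: Steel parts tray, 80 x 110 x 25 mm, to the right of the stands. Origin at the centre of its underside. To be left alone.

How it is judged (in metres and radians):
On the way, in this order (a step that is already met when the one before it is completed fails the run):
1. the left pad is pressed with a finger (over 2 N for 0.15 s) (contact force between the fingers and pad_1 above 2 N), for 0.15 s.
2. the middle pad is pressed with a finger (over 2 N for 0.15 s) (contact force between the fingers and pad_2 above 2 N), for 0.15 s.
3. the right pad is pressed with a finger (over 2 N for 0.15 s) (contact force between the fingers and pad_3 above 2 N), for 0.15 s.
4. after all three pads, a tag is pushed down (over 12 mm) (value of joint any of tag_1, tag_2, tag_3 above 0.012 m), for 0.1 s.
At the end, for the whole second after the job is handed in: The tag of the stand with the softest mount (the one whose spring bears on its cap with less than 1.6 N at rest) is down by more than 12 of its 15 mm, the other two tags are less than 6 mm down, and all three caps have sprung back (tops over 60 mm above the bench) (((value of joint tag_1 above 0.012 m and contact force between pad_1 and anything else below 1.6 N and value of joint each of tag_2, tag_3 below 0.006 m) or (value of joint tag_2 above 0.012 m and contact force between pad_2 and anything else below 1.6 N and value of joint each of tag_1, tag_3 below 0.006 m) or (value of joint tag_3 above 0.012 m and contact force between pad_3 and anything else below 1.6 N and value of joint each of tag_1, tag_2 below 0.006 m)) and z of pad_1 in the frame of mount_1 above 0.06 m and z of pad_2 in the frame of mount_2 above 0.06 m and z of pad_3 in the frame of mount_3 above 0.06 m); the robot touches nothing.
It fails at once if a cap is pressed roughly (over 40 N) (contact force between the fingers and pad_1 above 40 N or contact force between the fingers and pad_2 above 40 N or contact force between the fingers and pad_3 above 40 N).
It fails at once if a tag is forced (over 60 N) (contact force between the fingers and tag_1 above 60 N or contact force between the fingers and tag_2 above 60 N or contact force between the fingers and tag_3 above 60 N).
It fails at once if a loose thing on the bench is picked up or pushed away (moved over 20 mm) (distance of any of standoff, foot, dial, driver, meter, jar, parts_tray from where it was at the start of the episode above 0.02 m).
It also fails if it takes over 50 s, if anything falls off the work surface, if the arm or the gripper's body presses on something with over 40 N, if the wrist force passes 120 N, or if a joint passes its speed limit or range.

## Working session

There is one attempt and no reset: what is moved stays moved. The work goes in short steps, Python scripts to look and compute and a shell command to move; the robot and the scene stay as the last step left them, time stands still between calls to the robot, and variables do not carry over. Pictures are saved under pics/ and viewed, at most 10 in all, crops included, and the job is handed in when it is done.

```bash
mkdir -p pics; cat > h.py <<'E'
import numpy as np, cv2
from rig import env, optics, spotter
def ray(p,uv):
    K=np.array(p["intrinsics"]);d=np.array(p["distortion"],float)
    n=cv2.undistortPoints(np.array([[uv]],float),K,d)[0,0]
    T=np.array(p["pose"]); return T[:3,3],T[:3,:3]@np.array([n[0],-n[1],-1])
def onz(p,uv,z):
    o,d=ray(p,uv); return o+d*(z-o[2])/d[2]
def px(r): return [r["at"][0]*640,r["at"][1]*400]
E
python3 - <<'E'
from h import *
np.set_printoptions(precision=4,suppress=True)
s=env.observe();print(s["position"],s["tool_rot"],s["time_s"],s["grip_width"],s["ft_force"])
for c in("top","side"):
    p=optics.get_image(c);cv2.imwrite(f"pics/{c}.png",p["color"][:,:,::-1])
    print(c,np.array(p["pose"])[:3,3])
    for q,z in(("pad_1",.062),("tag_1_top",.061),("mount_1",.04)):
        for r in spotter.look_for(p,q)[:5]: print(q,round(r["score"],2),np.round(px(r)),onz(p,px(r),z)[:2])
E
```

```text
[0.2185 0.5044 0.2307] [[-0.9176  0.3975 -0.0008]
 [ 0.3975  0.9176 -0.0012]
 [ 0.0003 -0.0015 -1.    ]] 0.0 0.08544370008396662 [ 0.2143 -0.0451  0.3106]
top [ 0.6012 -0.0684  1.0631]
pad_1 0.75 [282. 253.] [0.5208 0.0165]
pad_1 0.65 [170. 241.] [0.5448 0.2739]
pad_1 0.53 [394. 224.] [ 0.5863 -0.2361]
pad_1 0.47 [176. 232.] [0.5655 0.2596]
tag_1_top 0.57 [389. 209.] [ 0.6193 -0.2246]
mount_1 0.91 [175. 228.] [0.5754 0.2696]
mount_1 0.87 [276. 240.] [0.5475 0.032 ]
mount_1 0.8 [388. 212.] [ 0.6134 -0.2259]
mount_1 0.67 [176. 210.] [0.6168 0.268 ]
side [0.3074 0.7306 0.6058]
pad_1 0.85 [302. 308.] [0.5404 0.2811]
pad_1 0.74 [273. 294.] [0.61   0.2718]
pad_1 0.7 [364. 188.] [ 0.5813 -0.2153]
pad_1 0.67 [357. 237.] [0.5197 0.0231]
tag_1_top 0.5 [347. 250.] [0.5267 0.077 ]
tag_1_top 0.44 [275. 293.] [0.6092 0.2654]
mount_1 0.98 [357. 194.] [ 0.6003 -0.2128]
mount_1 0.79 [345. 250.] [0.5373 0.0539]
mount_1 0.71 [292. 313.] [0.5623 0.2808]
mount_1 0.59 [301. 311.] [0.55   0.2695]
```

View pics/top.png

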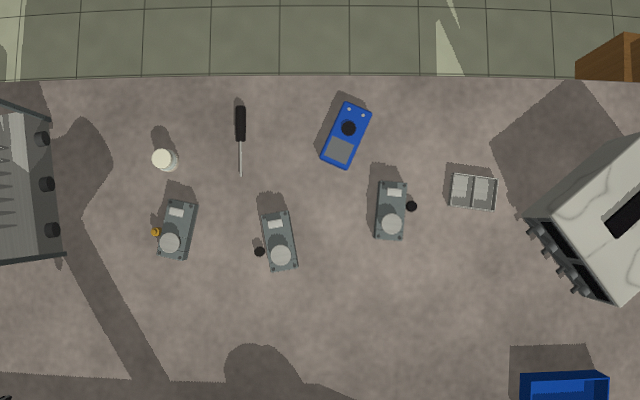

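View pics/side.png

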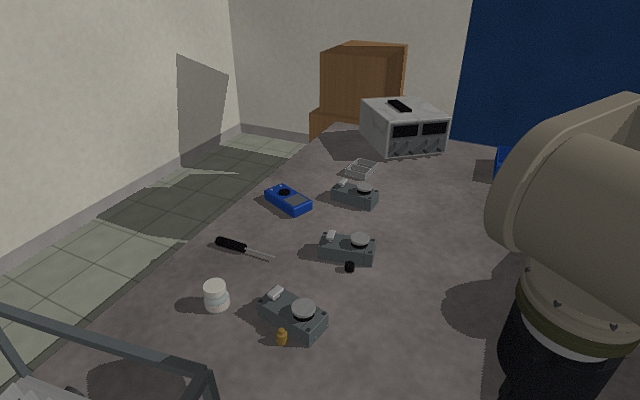

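The top picture shows the pads near (169,243), (281,255) and (392,224), with the tags near (176,212), (276,224) and (394,192). The side picture agrees with the order. I'll zoom in to refine these.

```bash
python3 - <<'E'
from h import *
im=cv2.imread("pics/top.png")
m=np.hstack([cv2.resize(im[r:r+90,c:c+64],None,fx=4,fy=4,interpolation=cv2.INTER_CUBIC) for c,r in((145,180),(248,190),(360,160))])
cv2.imwrite("pics/m.png",m)
np.set_printoptions(precision=4,suppress=True)
p=optics.get_image("top")
for a,b in(((169,243),(176,212)),((281,255),(276,224)),((392,224),(394,192))):
    P=onz(p,a,.062);T=onz(p,b,.061);print(P,T,np.linalg.norm(P-T),np.degrees(np.arctan2(*(T-P)[1::-1])))
E
```

```text
[0.5412 0.2761 0.062 ] [0.6121 0.2606 0.061 ] 0.07260825522396261 -12.334017273337906
[0.5156 0.019  0.062 ] [0.5855 0.0306 0.061 ] 0.07086875417758418 9.434902270697188
[ 0.5859 -0.2316  0.062 ] [ 0.6584 -0.2366  0.061 ] 0.07263607212394209 -3.8978693274478498
```

View pics/m.png

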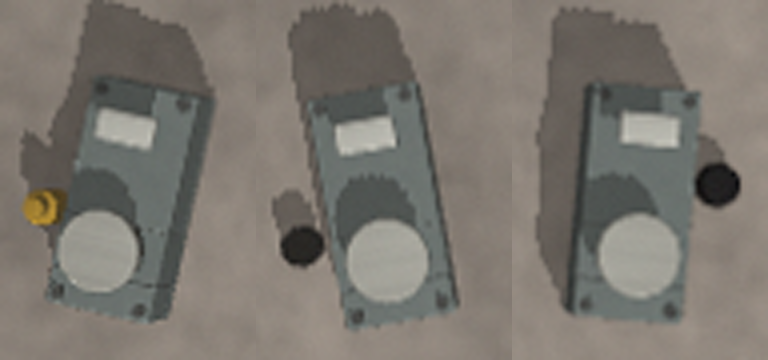

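```bash
python3 -m crank '[0,-3.2,-0.68,0.8,0, 0,-3.2,-0.68,0.8,0, 0,-3.2,-0.68,0.8,0, 0,-3.2,-0.68,0.8,0, 0,-3.2,-0.68,0.8,0, 0,-3.2,-0.68,0.8,0, 0,-3.2,-0.68,0.8,0, 0,-3.2,-0.68,0.8,0]' 20; cat > to.py <<'E'
import sys
from h import *
G=dict(p1=(.5415,.2755),p2=(.5156,.019),p3=(.586,-.231),t1=(.6121,.260),t2=(.586,.0312),t3=(.658,-.238))
s=env.observe();R=np.array(s["tool_rot"]);x,y=G[sys.argv[1]]
d=np.array([x,y,float(sys.argv[2])])-s["position"]
print("shift cm",np.round(R.T@d*100,2),"pos",np.round(s["position"],4),"F",np.round(s["ft_force"],2),"t",s["time_s"],s["grip_width"])
E
python3 to.py p1 .085
```

```text
time_s: 1.12
position: [0.4331, 0.3519, 0.167]
tool_rot: [[-0.918, 0.398, 0.0], [0.398, 0.918, 0.0], [-0.0, 0.0, -1.0]]
ft_force: [-0.0, 0.1, 1.0]
grip_width: -0.0002
gripper_force: 0.0
shift cm [-12.98  -2.7    8.21] pos [0.4331 0.3519 0.167 ] F [-0.    0.06  1.  ] t 1.1167 -0.00017763677146292688
```

```bash
python3 -m crank '[0,-3.2,-0.7,1.5,0, 0,-3.2,-0.7,1.5,0, 0,-3.2,-0.7,1.5,0, 0,-3.2,-0.6,1.5,0, 0,-0.2,0,1.1,0, 0,0,0,1.1,0, 0,0,0,0,0, 0,0,0,0,0]'; python3 to.py p1 .062
```

```text
time_s: 1.78
position: [0.5394, 0.2773, 0.0852]
tool_rot: [[-0.918, 0.397, -0.001], [0.397, 0.918, -0.0], [0.001, -0.001, -1.0]]
ft_force: [-0.1, -0.7, 0.3]
grip_width: -0.0002
gripper_force: 0.0
shift cm [-0.26 -0.08  2.32] pos [0.5394 0.2773 0.0852] F [-0.06 -0.67  0.29] t 1.7833 -0.00018795342414555858
```

```bash
python3 - <<'E'
from h import *
p=optics.get_image("wrist");cv2.imwrite("pics/w1.png",p["color"][:,:,::-1])
E
```

```text
(no output)
```

View pics/w1.png

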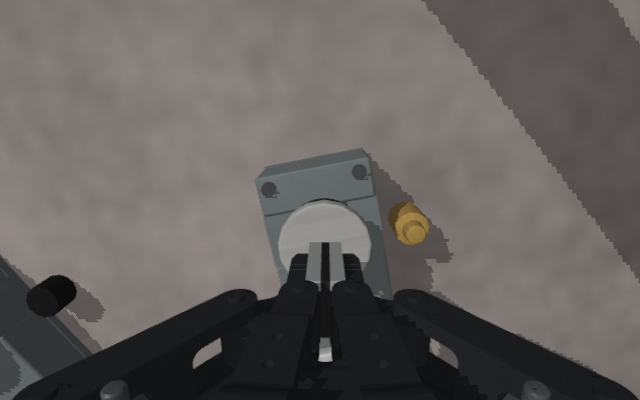

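The wrist view shows the closed fingertips at about (325,250), over the left cap at (325,245) and clear of the standoff at (408,225). Now I'll press it.

```bash
python3 -m crank '[0,-0.2,0,0.8,0, 0,0,0,0.8,0, 0,0,0,0.6,0, 0,0,0,0.6,0, 0,0,0,0.5,0, 0,0,0,0,0, 0,0,0,0,0, 0,0,0,0,0]'; python3 to.py p1 .11; python3 to.py p2 .11
```

```text
time_s: 2.5
position: [0.5422, 0.2758, 0.0526]
tool_rot: [[-0.918, 0.397, -0.0], [0.397, 0.918, 0.0], [0.0, -0.0, -1.0]]
ft_force: [-2.0, 0.7, 3.2]
grip_width: -0.0003
gripper_force: 1.5
shift cm [ 0.05 -0.06 -5.74] pos [0.5422 0.2758 0.0526] F [-1.97  0.67  3.25] t 2.5 -0.00030914552318499986
shift cm [ -7.77 -24.62  -5.74] pos [0.5422 0.2758 0.0526] F [-1.97  0.67  3.25] t 2.5 -0.00030914552318499986
```

```bash
python3 -m crank '[0,0,0,0.3,0, 0,0,0,0,0, 0,0,0,0,0, 0,0,0,0,0, 0,0,0,0,0, 0,0,0,0,0, 0,0,0,0,0, 0,0,0,0,0]'; python3 -m crank '[0,0,0,-1.5,0, 0,0,0,-2,0, 0,0,0,-2.5,0, 0,-1.1,-3.5,0,0, 0,-1.1,-3.5,0,0, 0,-1.1,-3.5,0,0, 0,-1.1,-3.5,0,0, 0,-1.1,-3.5,0,0]';  python3 to.py p2 .085
```

```text
time_s: 3.17
position: [0.5425, 0.2758, 0.0494]
tool_rot: [[-0.918, 0.397, 0.0], [0.397, 0.918, 0.0], [-0.0, 0.0, -1.0]]
ft_force: [-0.1, 2.0, 3.9]
grip_width: 0.0002
gripper_force: 2.0
time_s: 3.83
position: [0.5225, 0.0915, 0.1089]
tool_rot: [[-0.918, 0.397, -0.001], [0.397, 0.918, -0.001], [0.001, -0.001, -1.0]]
ft_force: [0.8, 0.6, -0.3]
grip_width: 0.0002
gripper_force: 0.0
shift cm [-2.25 -6.93  2.4 ] pos [0.5225 0.0915 0.1089] F [ 0.81  0.57 -0.27] t 3.8333 0.00019217232555465244
```

Pad 1 gave about 4 N at 12.6 mm, so it is soft. Next is pad 2.

```bash
python3 -m crank '[0,-1.1,-3.5,0,0, 0,-1.1,-3.4,0,0, 0,0,0,1.2,0, 0,0,0,1.2,0, 0,0,0,0,0, 0,0,0,0,0, 0,0,0,0,0, 0,0,0,0,0]'; python3 to.py p2 .055
```

```text
time_s: 4.5
position: [0.5162, 0.0215, 0.0858]
tool_rot: [[-0.918, 0.397, 0.001], [0.397, 0.918, -0.0], [-0.001, 0.0, -1.0]]
ft_force: [0.3, -0.4, -0.2]
grip_width: 0.0
gripper_force: 0.0
shift cm [-0.04 -0.26  3.08] pos [0.5162 0.0215 0.0858] F [ 0.35 -0.42 -0.25] t 4.5 4.134532469976858e-06
```

```bash
python3 -m crank '[0,0,-0.2,0.8,0, 0,0,0,0.8,0, 0,0,0,0.6,0, 0,0,0,0.5,0, 0,0,0,0.4,0, 0,0,0,0,0, 0,0,0,0,0, 0,0,0,0,0]'; python3 -m crank '[0,0,0,0,0, 0,0,0,0,0, 0,0,0,0,0, 0,0,0,-1.3,0, 0,0,0,-2,0, 0,0,0,-2.3,0, 0,0,0,0,0, 0,0,0,0,0]'; python3 to.py p3 .11
```

```text
time_s: 5.17
position: [0.5149, 0.0195, 0.0544]
tool_rot: [[-0.918, 0.397, -0.001], [0.397, 0.918, 0.0], [0.001, -0.0, -1.0]]
ft_force: [-2.9, 0.7, 8.8]
grip_width: -0.0001
gripper_force: 3.9
time_s: 5.83
position: [0.5155, 0.0194, 0.1107]
tool_rot: [[-0.918, 0.397, 0.002], [0.397, 0.918, -0.0], [-0.002, 0.0, -1.0]]
ft_force: [0.2, -0.2, -1.3]
grip_width: -0.0003
gripper_force: 0.0
shift cm [-16.42 -20.18   0.09] pos [0.5155 0.0194 0.1107] F [ 0.17 -0.21 -1.3 ] t 5.8333 -0.0002626862887477205
```

Pad 2 gave 8.8 N at 7.6 mm, so it is stiff. Next is pad 3, straight across at z 0.11.

```bash
python3 -m crank '[0,-2.4,-3,0,0, 0,-2.4,-3,0,0, 0,-2.4,-3,0,0, 0,-2.4,-3,0,0, 0,-2.4,-3,0,0, 0,-2.4,-3,0,0, 0,-2,-2.2,0,0, 0,0,0,0,0]'; python3 to.py p3 .085
```

```text
time_s: 6.5
position: [0.5858, -0.2364, 0.108]
tool_rot: [[-0.916, 0.402, -0.001], [0.402, 0.916, -0.001], [0.0, -0.001, -1.0]]
ft_force: [-1.1, 0.3, -0.4]
grip_width: 0.0002
gripper_force: 0.0
shift cm [0.2 0.5 2.3] pos [ 0.5858 -0.2364  0.108 ] F [-1.15  0.33 -0.43] t 6.5 0.00018982921669345967
```

```bash
python3 -m crank '[0,0,0,0.8,0, 0,0,0,0.8,0, 0,0,0,0.7,0, 0,0,0,0,0, 0,0,0,0,0, 0,0,0,0,0, 0,0,0,0,0, 0,0,0,0,0]'; python3 to.py p3 .055
```

```text
time_s: 7.17
position: [0.5855, -0.231, 0.0878]
tool_rot: [[-0.918, 0.397, 0.001], [0.397, 0.918, -0.0], [-0.001, -0.0, -1.0]]
ft_force: [0.1, 0.7, 0.5]
grip_width: -0.0002
gripper_force: 0.0
shift cm [-0.04  0.02  3.28] pos [ 0.5855 -0.231   0.0878] F [0.07 0.68 0.51] t 7.1667 -0.000237660142468008
```

```bash
python3 -m crank '[0,0,0,0.8,0, 0,0,0,0.8,0, 0,0,0,0.7,0, 0,0,0,0.6,0, 0,0,0,0.4,0, 0,0,0,0,0, 0,0,0,0,0, 0,0,0,0,0]'; python3 -m crank '[0,0,0,0,0, 0,0,0,0,0, 0,0,0,0,0, 0,0,0,-1.3,0, 0,0,0,-2,0, 0,0,0,-2.3,0, 0,0,0,0,0, 0,0,0,0,0]'; python3 to.py t1 .11
```

```text
time_s: 7.83
position: [0.5851, -0.231, 0.0548]
tool_rot: [[-0.918, 0.397, -0.0], [0.397, 0.918, 0.0], [0.0, -0.0, -1.0]]
ft_force: [-4.0, 3.1, 10.4]
grip_width: -0.0
gripper_force: 5.2
time_s: 8.5
position: [0.5857, -0.2313, 0.1108]
tool_rot: [[-0.918, 0.398, 0.002], [0.398, 0.918, -0.001], [-0.002, -0.0, -1.0]]
ft_force: [-0.2, -0.3, 0.2]
grip_width: 0.0
gripper_force: 0.0
shift cm [1.711e+01 4.614e+01 4.000e-02] pos [ 0.5857 -0.2313  0.1108] F [-0.21 -0.35  0.2 ] t 8.5 1.980511754547756e-05
```

Pad 3 gave 10.4 N at 7.2 mm, so stand 1 is the softest. I'll head for tag 1.

```bash
python3 -m crank '[0,1.2,3.3,0,0, 0,1.2,3.3,0,0, 0,1.2,3.3,0,0, 0,1.2,3.3,0,0, 0,1.2,3.3,0,0, 0,1.2,3.3,0,0, 0,1.2,3.3,0,0, 0,1.2,3.3,0,0]'; python3 -m crank '[0,1.2,3.3,0,0, 0,1.2,3.3,0,0, 0,1.2,3.3,0,0, 0,1.2,3.3,0,0, 0,1.2,3.3,0,0, 0,1.5,3.2,0,0, 0,0,0,0,0, 0,0,0,0,0]'; python3 to.py t1 .08
```

```text
time_s: 9.17
position: [0.6015, 0.051, 0.1087]
tool_rot: [[-0.918, 0.398, -0.002], [0.398, 0.918, 0.0], [0.002, -0.001, -1.0]]
ft_force: [-0.2, -0.1, -0.4]
grip_width: 0.0
gripper_force: 0.0
time_s: 9.83
position: [0.6107, 0.2614, 0.1084]
tool_rot: [[-0.919, 0.395, -0.003], [0.395, 0.919, -0.001], [0.002, -0.002, -1.0]]
ft_force: [-0.2, 0.3, -0.2]
grip_width: -0.0002
gripper_force: 0.0
shift cm [-0.19 -0.07  2.84] pos [0.6107 0.2614 0.1084] F [-0.17  0.29 -0.21] t 9.8333 -0.00024308139727985645
```

```bash
python3 -m crank '[0,-0.1,0,0.9,0, 0,0,0,0.9,0, 0,0,0,0.6,0, 0,0,0,0,0, 0,0,0,0,0, 0,0,0,0,0, 0,0,0,0,0, 0,0,0,0,0]'; python3 to.py t1 .048;  python3 - <<'E'
from h import *
p=optics.get_image("wrist");cv2.imwrite("pics/w2.png",p["color"][:,:,::-1])
E
```

```text
time_s: 10.5
position: [0.6128, 0.2594, 0.0868]
tool_rot: [[-0.918, 0.398, 0.001], [0.398, 0.918, 0.0], [-0.001, 0.0, -1.0]]
ft_force: [-0.4, -0.7, 0.9]
grip_width: -0.0005
gripper_force: 0.0
shift cm [0.09 0.03 3.88] pos [0.6128 0.2594 0.0868] F [-0.38 -0.72  0.91] t 10.5 -0.000516823157052591
```

View pics/w2.png

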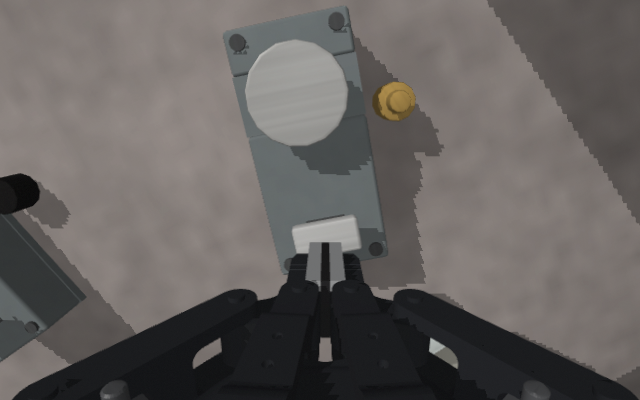

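The fingertips at (325,245) sit over the white tag head at (325,235), and the cap at (297,92) is well clear. Now I'll push.

```bash
python3 -m crank '[0,0.1,0,0.8,0, 0,0,0,0.8,0, 0,0,0,0.6,0, 0,0,0,0.6,0, 0,0,0,0.6,0, 0,0,0,0.5,0, 0,0,0,0,0, 0,0,0,0,0]'; python3 to.py t1 .048
```

```text
time_s: 11.22
position: [0.6118, 0.2599, 0.048]
tool_rot: [[-0.918, 0.397, 0.001], [0.397, 0.918, 0.0], [-0.001, 0.0, -1.0]]
ft_force: [-3.0, -0.6, 8.8]
grip_width: -0.0
gripper_force: 4.2
shift cm [-0.03  0.02  0.  ] pos [0.6118 0.2599 0.048 ] F [-2.96 -0.62  8.82] t 11.2167 -4.495562807892176e-05
```

At 48 mm with the force rising to 8.8 N, the tag is on its stop. I'll lift off and check.

```bash
python3 -m crank '[0,0,0,-1.5,0, 0,0,0,-2.5,0, 0,0,0,-3,0, 0,0,0,-3,0, 0,2,0.5,-2,0, 0,3,0.6,0,0, 0,3,0.6,0,0, 0,3,0.6,0,0]'; python3 -m crank '[0,3,0.6,0,0, 0,3,0.6,0,0, 0,3,0.6,0,0, 0,3,0.6,0,0, 0,0,0,0,0, 0,0,0,0,0, 0,0,0,0,0, 0,0,0,0,0]'; python3 - <<'E'
from h import *
p=optics.get_image("side")["color"][:,:,::-1];a=cv2.imread("pics/side.png")
f=lambda i:cv2.resize(i[160:360,240:400],None,fx=2.5,fy=2.5,interpolation=cv2.INTER_CUBIC)
cv2.imwrite("pics/s2.png",np.hstack([f(a),f(p)]))
E
```

```text
time_s: 11.88
position: [0.5191, 0.3252, 0.1672]
tool_rot: [[-0.917, 0.398, 0.001], [0.398, 0.917, 0.0], [-0.001, 0.001, -1.0]]
ft_force: [1.3, 1.0, 0.1]
grip_width: 0.0002
gripper_force: 0.0
time_s: 12.55
position: [0.4203, 0.3938, 0.1671]
tool_rot: [[-0.917, 0.399, 0.0], [0.399, 0.917, -0.0], [-0.0, 0.0, -1.0]]
ft_force: [0.8, -0.3, 0.5]
grip_width: -0.0
gripper_force: 0.0
```

View pics/s2.png

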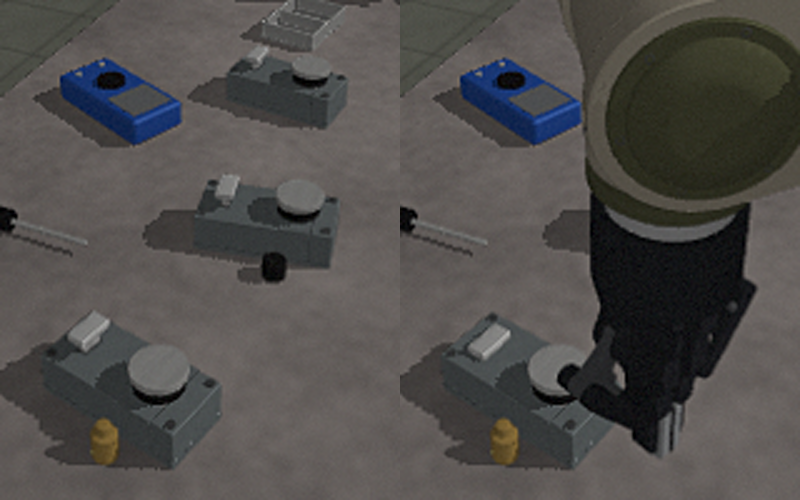

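In the right-hand (after) view, tag 1 is visibly lower, at (488,342) against (88,330) before. The standoff is unmoved, and the arm is clear of everything. I'll hand the job in.

```bash
python3 -c "
from rig import env
print(env.close_job())"
```

```text
the job is handed in; nothing more can be done
None
```

I pressed all three caps left to right; stand 1 was softest (about 4 N at 12.6 mm, against 8.8 N at 7.6 mm and 10.4 N at 7.2 mm), so I pushed its tag fully down, did not push the other two, and handed the job in at about 12.6 s; no verdict was returned.

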